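# Load a board tray under the tester's hold-down bridge and start the test

## Robot

A 7-joint arm with a two-finger parallel gripper is mounted at the origin on the work surface. World frame = base frame: x ahead of the robot, y to its left, z up, the work surface at z = 0. Lengths are in m, angles in rad, forces in N, time in s.
With the tool pointing down it reaches from about 0.35 to 0.9 m from the base axis. Payload 8.1 kg.
Tool frame: the origin (TCP) lies at the very end of the fingers, on their centre line; the grasp point (between the pads) lies 19 mm behind it; z points along the fingers, x is the direction in which the jaws open and shut, and the axes are right-handed (so a half turn about z gives the same grasp; the last joint's range is limited). The gripper opens to 92 mm and grips with 3 to 60 N. Pads are 19 mm wide; open, the fingers measure 130 mm over their backs; the gripper's body (75 mm by 190 mm) begins 47 mm behind the grasp point.
Start: joints at [-1.241, 0.434, 0.025, 1.573, -0.012, 1.134, -0.075], TCP at [0.262, 0.567, 0.227] pointing down, gripper open.
Joint ranges: [-2.62, 2.62], [-0.44, 2.09], [-1.27, 1.32], [0.08, 2.57], [-1.32, 4.46], [0.12, 2], [-2.74, 2.74]. Speed limits (rad/s): [2.22, 2.22, 3.01, 3.01, 3.14, 3.14, 3.14].

## Interface

Orientations are given as a rotation vector (axis times angle).
In Python, from cell import status, viewer, arm gives the robot as it stands.
- The arm moves only by the tool jog_arm, never from a script. Its argument "commands" is text: rows parted by semicolons, each of 7 numbers parted by spaces: the closure, from -1 (fully open) to 1 (shut), then the shift along the world's x, y, z normalised to -1 to 1, where 1 is 0.3 m, then the turn, a rotation vector about the world's x, y, z normalised to -1 to 1, where 1 is 2 pi rad. In form: jaw dx dy dz wx wy wz; .... A call has exactly 5 rows; each row shifts and turns the commanded pose from where the row before left it; what a row does not reach is not made up. A row lasts 1/10 s, in which the tool goes at most 50 mm and 8.59 degrees, less where a joint would pass 70% of its speed; a pose out of reach is approached as far as the arm can. A call with a number of a shift or a turn outside -1 to 1 is refused whole. A call with a gripper value outside its range is refused whole. The fingers move at their own pace and stop on an object; "force" is the grip in N (left out, the last holds). Time passes only in rows, so rows that do not move let the fingers close, or fill a call up. It gives the time, the measured TCP pose, the force and the opening at its end, in the units of the state.
- status.observe(): the state, without advancing time (a new reading comes with each control period).
- viewer.get_image(name): name is "scene" or "top" or "wrist"; returns a dict with "pixels" (384x512x3 uint8, red, green, blue), "z_map" (384x512 float32, m along the optical axis (not along the pixel's ray), 0 where there is no reading), "camera_matrix" (3x3 intrinsics, pixels), "R" (3x3) and "t" (3): a world point X has camera coordinates R X + t. Camera axes: x right, y down, z forward; pixel columns grow to the right and rows downward; lengths in m; the calibration is good to about 2 mm. A picture is of the moment at which its call begins.
- arm.sign_off(): hands the job in, once; it reports no verdict.
The state is a dict: "clock": time; "joints": joint angles; "dq": joint speeds; "joint_efforts": joint torques, N m; "position": TCP position; "ee_rot": TCP orientation; "force": force on the tool from outside, world axes, zero at the start; "ft_torque": the same for the moment, N m; "width": opening from 0.0 (shut) to 1.0 (fully open).
Only numpy, scipy, OpenCV 4.12 (cv2) and the standard library are available. Lean on these libraries where they do the work, as an engineer would, in place of code of your own. Each camera call takes 0.05 s, during which the arm holds its last target. There are 200 camera calls.

## Task

Load the board tester with the fingertips alone: push the black tray that carries the green circuit board along the tester's bed, between the guide rails and under the low hold-down bridge, until it is fully home against the rear stop, keeping it flat on the bed all the way and never lifting it. Only once it is home, press the green start button all the way down and let it come up again, leaving the tray home. Leave the multimeter, the bottle and the screwdriver where they are.

Things in the scene. Friction and masses are not known exactly. Their poses are not given: they have to be found in the camera images.
- tester: Slide-in board tester, fixed. Black housing, flat pale yellow-green bed, bed top 50 mm above the table. x = loading direction (open end to rear stop), y across, z up; origin at table height on the channel's centre line. Bed spans x -200 to +150 mm, y -80 to +120 mm. All points below are given in this frame, with parallel axes. All rigid.
- rail_long (a point): Middle of the inner face of the long aluminium guide rail, at bed height: tester x = -40, y = -51.5 mm. The straight rail runs along the -y side of the channel from x -200 to +120; 12 mm high above the bed, 12 mm wide.
- rail_short (a point): Middle of the inner face of the short aluminium guide rail, at bed height: tester x = +81, y = +51.5 mm. Same section; straight from x +42 to +120, then from x +44 back to x +15 a slanted lead-in that opens outwards by 13 mm. Between the rails the 100 mm wide tray has 1.5 mm of play each side.
- bridge (a point): Centre of the gap under the hold-down bridge: tester x = +85, y = 0, at the height of the rubber tips' undersides, 23 mm above the bed. The bridge crosses the channel from x +57 to +113; cheeks at y +-67 to +-78 mm; its highest parts (air cylinders) reach 142 mm above the table.
- home (a point): Point on the bed (50 mm above the table) where the tray's origin lies when fully home: tester x = +55, y = 0 mm. The rear stop, a rigid black block 22 mm high, has its face 65 mm further on, at x = +120.
- tray: Loose black tray with a green board, 130 mm (x) by 100 (y), 0.22-0.37 kg. Origin: centre of underside. Plain upright rim 14 mm high; orange at the -x end, which trails and stays out of the bridge. Connectors reach 20 mm: 3 mm headroom. Starts flat at the bed's open end, +x end towards the bridge, up to 0.25 rad askew, 20 to 40 mm off centre to the tester's +y side, clear of rails.
- start_top (a point): Centre of the top face of the round green start button (diameter 34 mm), 64 mm above the table when up, pressed straight down. It stands on a fixed grey box with a yellow top, 85 x 85 mm and 42 mm high, at one or the other side of the tester.
- start (a joint): Travel of the start button: 0 up, 0.006 m fully down; a spring returns it; about 5 N presses it fully down.
- meter: Loose orange handheld multimeter lying on the table, 78 (x) by 150 (y) by 36 mm; origin at the centre of its underside. A bystander.
- bottle: Loose amber bottle with a white cap standing on the table, 56 mm diameter, 100 mm high; origin at the centre of its underside. A bystander.
- driver: Loose screwdriver with a blue handle lying on the table along its own x axis, 190 mm long, 26 mm high at the handle; origin under the middle of its length. A bystander.

How it is judged:
On the way, in this order (a step that is already met when the one before it is completed fails the run):
1. the tray is fully home under the bridge (x of tray in the frame of home between -0.003 and 0.004 m and y of tray in the frame of home between -0.004 and 0.004 m and angle between the x axis of tray and the x axis of home, either way round below 0.05 rad), for 0.2 s.
2. the start button is pressed down (value of joint start above 0.0045 m), for 0.05 s.
At the end, for the whole second after the job is handed in: The tray lies flat and still on the bed, under the bridge, within 3 mm of contact with the rear stop, between the rails (within 4 mm of the centre line, 0.05 rad of square); the start button has been pressed and is up again; meter, bottle and screwdriver are within 20 mm of where they were (all of step 1 and z of tray in the frame of home between -0.003 and 0.003 m and angle between tray's own z axis and vertical below 0.03 rad and linear speed of tray below 0.01 m/s and value of joint start below 0.0015 m and distance of each of meter, bottle, driver from where it was at the start of the episode below 0.02 m); the robot touches nothing.
It fails at once if the tray is lifted off the bed (z of tray in the frame of home above 0.006 m).
It fails at once if the tray is tipped by more than about 3.5 degrees or pushed off the bed (angle between tray's own z axis and vertical above 0.06 rad or z of tray in the frame of home below -0.01 m).
It fails at once if the start button is pressed while the tray is not home (value of joint start above 0.003 m and (x of tray in the frame of home below -0.004 m or horizontal distance between tray and home above 0.007 m)).
It fails at once if the multimeter, the bottle or the screwdriver is disturbed (distance of any of meter, bottle, driver from where it was at the start of the episode above 0.025 m).
It also fails if it takes over 58 s, if anything falls off the work surface, if the arm or the gripper's body presses on something with over 40 N, if the wrist force passes 120 N, or if a joint passes its speed limit or range.

## Working session

There is one attempt and no reset: what is moved stays moved. The work goes in short steps, Python scripts to look and compute and a tool call to move; the robot and the scene stay as the last step left them, time stands still between calls to the robot, and variables do not carry over. Pictures are saved under pics/ and viewed, about 8 in all and at most 12, crops included, and the job is handed in when it is done.

Besides the shell and the picture viewer there is one more tool, called after "Call:" as name(argument=value, ...) on one line, values as JSON. jog_arm: Moves the arm, as the interface text tells. Scaled input: -1 to 1 covers 0.3 m each way for a shift and 2 pi rad each way for a turn. Its arguments: {"type":"object","properties":{"commands":{"type":"string"},"force":{"type":"number"}},"required":["commands"]}

```bash
mkdir -p pics; cat > h.py <<'E'
import numpy as np, cv2
from cell import status, viewer, arm
def grab(n,f=None):
    d=viewer.get_image(n)
    if f: cv2.imwrite('pics/'+f,d['pixels'][:,:,::-1])
    return d
def cloud(d):
    z=d['z_map'];K=d['camera_matrix'];v,u=np.mgrid[:z.shape[0],:z.shape[1]]
    c=np.stack([(u-K[0,2])/K[0,0]*z,(v-K[1,2])/K[1,1]*z,z],-1)
    w=(c-d['t'])@d['R']; w[z==0]=np.nan
    return w
E
python3 - <<'E'
from h import *
print(status.observe())
for n in('top','scene'):
    d=grab(n,n+'0.png');np.savez('pics/'+n+'0.npz',**d);print(n,d['camera_matrix'],d['R'],d['t'])
E
```

```text
{'clock': 0.0, 'joints': array([-1.24058265,  0.43522601,  0.0249559 ,  1.57410369, -0.01162781,
        1.13396846, -0.07512258]), 'dq': array([-0.00119214, -0.00061104, -0.00056202, -0.00085969, -0.00048978,
        0.00048713,  0.0005045 ]), 'joint_efforts': array([ 3.04281617e-03, -6.67850375e+01,  9.87090357e-01, -3.14467156e+01,
       -6.02976093e-02,  4.27310925e-02,  1.58692537e-04]), 'position': array([0.26196332, 0.56689216, 0.22594032]), 'ee_rot': array([ 2.64590869e+00,  1.69201593e+00, -1.96646614e-03]), 'force': array([ 0.39213449, -0.16492309,  0.16476981]), 'ft_torque': array([-0.01682222, -0.00825831, -0.02441698]), 'width': 1.0036302035687275}
top [[379.53830928   0.         256.69339559]
 [  0.         379.53830928 187.48149604]
 [  0.           0.           1.        ]] [[-0.0078439  -0.99990995  0.01088837]
 [-0.99201254  0.00641015 -0.12597629]
 [ 0.12589515 -0.01178955 -0.9919735 ]] [0.00915915 0.59589925 1.04104933]
scene [[421.80320978   0.         254.55519341]
 [  0.         421.80320978 188.35370335]
 [  0.           0.           1.        ]] [[ 0.31635978  0.94856271  0.01205316]
 [ 0.74291556 -0.23983236 -0.62494553]
 [-0.58990929  0.20666211 -0.7805753 ]] [-0.20715663 -0.37656949  1.65481394]
```

View pics/top0.png

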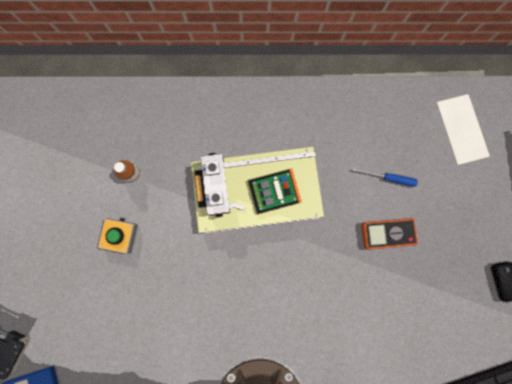

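View pics/scene0.png

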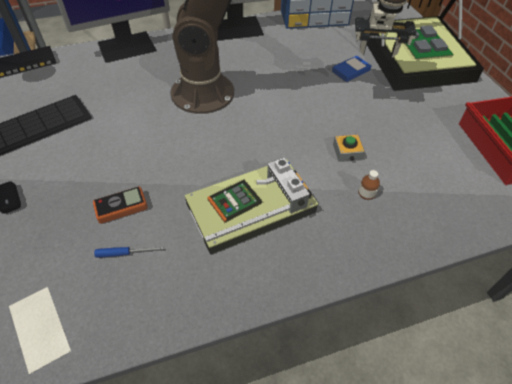

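The top view shows the tester with its loading direction running left (about world +y). The bridge is at (215,185), the long rail is the upper line from (225,163) to (315,155), and the tray is at (275,191) with its orange end to the right. The button is at (114,237), the bottle at (124,170), the screwdriver at (385,177) and the meter at (389,234). The scene view agrees.

```bash
python3 - <<'E'
from h import *
d=np.load('pics/top0.npz');w=cloud(d);p=d['pixels'].astype(int);z=w[...,2]
hsv=cv2.cvtColor(d['pixels'],cv2.COLOR_RGB2HSV).astype(int)
v,u=np.mgrid[:384,:512]
reg=(u>185)&(u<330)&(v>140)&(v<240)
bed=reg&(abs(z-.05)<.006)&(hsv[...,1]>50)&(hsv[...,0]>22)&(hsv[...,0]<45)&(hsv[...,2]>150)
print('bed',bed.sum(),np.median(z[bed]))
P=w[reg&(z>.03)][:,:2]
c=cv2.minAreaRect((P*1000).astype(np.float32));print('tester rect',c,cv2.boxPoints(c))
rail=reg&(u>228)&(u<316)&(v<170)&(v>148)&(z>.056)&(z<.07)
R=w[rail];print('rail',len(R),np.median(R[:,2]),cv2.fitLine((R[:,:2]*1000).astype(np.float32),cv2.DIST_HUBER,0,.01,.01).ravel(), R[:,1].min(),R[:,1].max())
tr=reg&(u>243)&(u<305)&(v>167)&(v<218)&(z>.058)
T=w[tr];print('tray',len(T),cv2.minAreaRect((T[:,:2]*1000).astype(np.float32)))
tr2=reg&(u>243)&(u<305)&(v>165)&(v<220)&~bed&(z>.045)&(hsv[...,2]<150)
# rim colour test: use bed complement projected at rim height
m=tr2.astype(np.uint8);n,l,s,ce=cv2.connectedComponentsWithStats(m);k=1+s[1:,4].argmax();
T=w[l==k];print('tray2',s[k],cv2.minAreaRect((T[:,:2]*1000).astype(np.float32)))
b=(u>95)&(u<140)&(v>215)&(v<258)
g=b&(hsv[...,0]>45)&(hsv[...,0]<85)&(hsv[...,1]>100);G=w[g&(z>.055)];print('btn',len(G),np.median(G,0),(G.min(0)+G.max(0))/2,np.percentile(G[:,2],90))
y=b&(z>.03)&(z<.05);Y=w[y];print('box',cv2.minAreaRect((Y[:,:2]*1000).astype(np.float32)))
for n,(a,bb,c1,d1) in dict(bottle=(108,142,155,185),driver=(345,420,165,190),meter=(358,420,215,252)).items():
    q=(u>a)&(u<bb)&(v>c1)&(v<d1)&(z>.008);Q=w[q];print(n,Q.min(0),Q.max(0))
cv2.imwrite('pics/crop.png',cv2.resize(d['pixels'][140:245,180:330,::-1],None,fx=5,fy=5,interpolation=cv2.INTER_CUBIC))
E
```

```text
bed 4469 0.04768341184858322
tester rect ((593.70751953125, 6.2684783935546875), (207.0465850830078, 350.36846923828125), 6.898441791534424) [[ 469.89227  167.7503 ]
 [ 511.97504 -180.0817 ]
 [ 717.52277 -155.21335]
 [ 675.44     192.61865]]
rail 374 0.05946023484245404 [ 1.2249722e-01 -9.9246883e-01  6.7408197e+02 -3.7348541e+01] -0.15732116506600383 0.08248220009329019
tray 1033 ((580.4169311523438, -30.171287536621094), (99.83441162109375, 156.83053588867188), 14.957897186279297)
tray2 [ 247  169   52   45 1432] ((582.1347045898438, -37.35124206542969), (99.48541259765625, 126.0545654296875), 14.729369163513184)
btn 125 [0.46486001 0.39772635 0.06147173] [0.46365567 0.39877503 0.0609013 ] 0.06393111732367675
box ((463.43927001953125, 399.4895324707031), (87.17587280273438, 84.69438171386719), 78.44998168945312)
bottle [0.61863214 0.34848118 0.00829107] [0.67348277 0.40157731 0.10216655]
driver [ 0.60007641 -0.461443    0.00836408] [ 0.65509388 -0.27871063  0.02812197]
meter [ 0.41996336 -0.44698945  0.00857497] [ 0.50682712 -0.29453428  0.04499543]
```

View pics/crop.png

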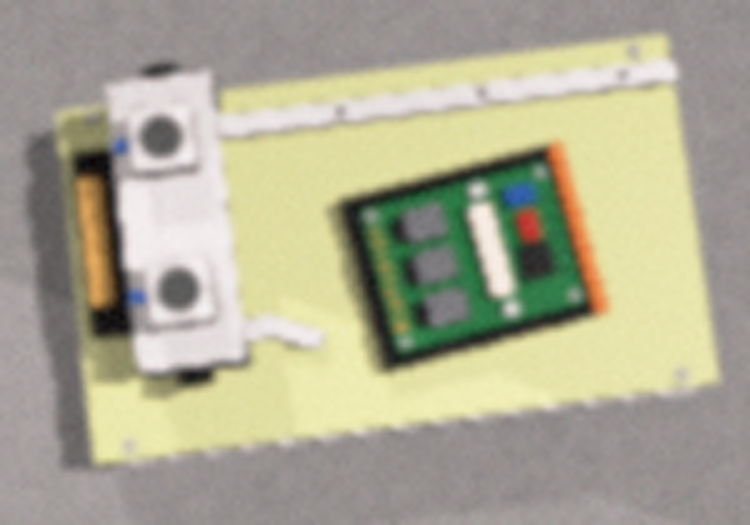

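Measured so far:
- **Tester:** yaw is 97.0° and the origin is near (610.5, 33.5) mm. The bed measures 207×350 mm against a true 200×350.
- **Tray:** about (-67, +37) mm in tester axes, roughly 0.13 rad askew.
- **Button:** (0.464, 0.398), top at about 64 mm.

Plan: push the tray sideways flush against the long rail with two half-open fingers, which squares it. Then push it home from its orange end.

Call:
jog_arm(commands="0 0.045 -0.12 0 0 0 0.0059;0 0.045 -0.12 0 0 0 0.0059;0 0.045 -0.12 0 0 0 0.0059;0 0.045 -0.12 0 0 0 0.0059;0 0.045 -0.12 0 0 0 0.0059")

```text
clock: 0.6
position: [0.3299, 0.3856, 0.2264]
ee_rot: [2.477, 1.932, -0.001]
force: [0.1, -0.1, -0.6]
width: 0.616
```

Call:
jog_arm(commands="0 0.045 -0.12 0 0 0 0.0059;0 0.045 -0.12 0 0 0 0.0059;0 0.045 -0.12 0 0 0 0.0059;0 0.045 -0.12 0 0 0 0.0059;0 0.045 -0.12 0 0 0 0.0059")

```text
clock: 1.1
position: [0.3973, 0.2057, 0.2266]
ee_rot: [-2.288, -2.153, 0.0]
force: [0.0, -0.4, -0.7]
width: 0.503
```

Call:
jog_arm(commands="0 0.045 -0.12 0 0 0 0.0059;0 0.045 -0.12 0 0 0 0.0059;0 0.045 -0.12 0 0 0 0.0059;0 0.045 -0.12 0 0 0 0.0059;0 0.045 -0.12 0 0 0 0.0059")

```text
clock: 1.6
position: [0.4647, 0.0258, 0.2267]
ee_rot: [-2.078, -2.356, 0.0]
force: [0.8, 1.2, -1.4]
width: 0.498
```

```bash
cat >> h.py <<'E'
from scipy.spatial.transform import Rotation as Ro
TO=np.array([.6105,.0335]);TY=np.radians(97.03)
def tt(p): 
    c,s=np.cos(TY),np.sin(TY);q=np.array(p)[:2]-TO;return np.array([c*q[0]+s*q[1],-s*q[0]+c*q[1]])
def tw(x,y):
    c,s=np.cos(TY),np.sin(TY);return TO+np.array([c*x-s*y,s*x+c*y])
def pose():
    s=status.observe();X=Ro.from_rotvec(s['ee_rot']).as_matrix()
    print('t',s['clock'],'pos',s['position'].round(4),'tester mm',(tt(s['position'])*1000).round(1),'toolx yaw',np.degrees(np.arctan2(X[1,0],X[0,0])).round(2),'toolz',X[:,2].round(3),'F',s['force'].round(2),'w',round(s['width'],3));return s
def go(x,y,z,yaw=None):
    s=status.observe();d=np.r_[tw(x/1000,y/1000),z]-s['position'];print('norm shift',(d/.3).round(4),'mm',(d*1000).round(1))
E
python3 -c "
from h import *
pose();go(-67,128,.1);go(-67,128,.056)"
```

```text
t 1.6 pos [0.4647 0.0258 0.2267] tester mm [ 10.2 145.6] toolx yaw 97.15 toolz [-0.  0. -1.] F [ 0.8   1.21 -1.41] w 0.498
norm shift [ 0.0897 -0.2483 -0.4222] mm [  26.9  -74.5 -126.7]
norm shift [ 0.0897 -0.2483 -0.5689] mm [  26.9  -74.5 -170.7]
```

Call:
jog_arm(commands="0 0.03 -0.083 -0.05 0 0 0;0 0.03 -0.083 -0.08 0 0 0;0 0.03 -0.083 -0.1 0 0 0;0 0 0 -0.1 0 0 0;0 0 0 -0.1 0 0 0")

```text
clock: 2.1
position: [0.4916, -0.0484, 0.0965]
ee_rot: [2.083, 2.352, -0.0]
force: [0.6, 1.1, 0.3]
width: 0.503
```

Call:
jog_arm(commands="0 0 0 -0.07 0 0 0;0 0 0 -0.04 0 0 0;0 0 0 -0.02 0 0 0;0 0 0 -0.008 0 0 0;0 0 0 0 0 0 0")

```text
clock: 2.6
position: [0.4921, -0.0473, 0.0568]
ee_rot: [2.08, 2.354, 0.001]
force: [0.6, 0.1, -0.2]
width: 0.499
```

```bash
python3 -c "
from h import *
pose();go(-67,100,.056);go(-67,62,.056);d=grab('wrist','w1.png')"
```

```text
t 2.6 pos [ 0.4921 -0.0473  0.0568] tester mm [-65.7 127.4] toolx yaw 97.07 toolz [ 0.001  0.    -1.   ] F [ 0.64  0.13 -0.17] w 0.499
norm shift [ 0.0912  0.0068 -0.0027] mm [27.4  2.1 -0.8]
norm shift [ 0.2169  0.0223 -0.0027] mm [65.1  6.7 -0.8]
```

View pics/w1.png

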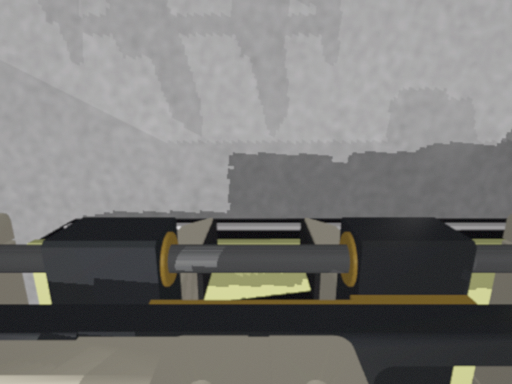

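The wrist view shows the fingers over the bed, with the tray just ahead of them at the bottom of the frame and nothing touching. Next is the sideways push.

Call:
jog_arm(commands="0 0.033 0.0041 0 0 0 0;0 0.033 0.0041 0 0 0 0;0 0.033 0.0041 0 0 0 0;0 0.027 0.0033 0 0 0 0;0 0.027 0.0033 0 0 0 0")

```text
clock: 3.15
position: [0.5379, -0.0413, 0.0562]
ee_rot: [-2.079, -2.354, 0.001]
force: [-2.4, 1.2, 1.6]
width: 0.502
```

Call:
jog_arm(commands="0 0.013 0.0016 0 0 0 0;0 0.013 0.0016 0 0 0 0;0 0.01 0.0012 0 0 0 0;0 0.007 0.0008 0 0 0 0;0 0 0 0 0 0 0")

```text
clock: 3.65
position: [0.5511, -0.0401, 0.0564]
ee_rot: [2.08, 2.353, 0.001]
force: [-0.6, 0.3, 0.2]
width: 0.503
```

```bash
python3 -c "
from h import *
pose();go(-67,58,.056);d=grab('top','t1.png')
cv2.imwrite('pics/t1c.png',cv2.resize(d['pixels'][135:245,180:330,::-1],None,fx=5,fy=5,interpolation=cv2.INTER_CUBIC))"
```

```text
t 3.65 pos [ 0.5511 -0.0401  0.0564] tester mm [-65.8  68. ] toolx yaw 97.06 toolz [ 0.001 -0.    -1.   ] F [-0.63  0.32  0.2 ] w 0.503
norm shift [ 0.0336  0.0001 -0.0013] mm [10.1  0.  -0.4]
```

View pics/t1c.png

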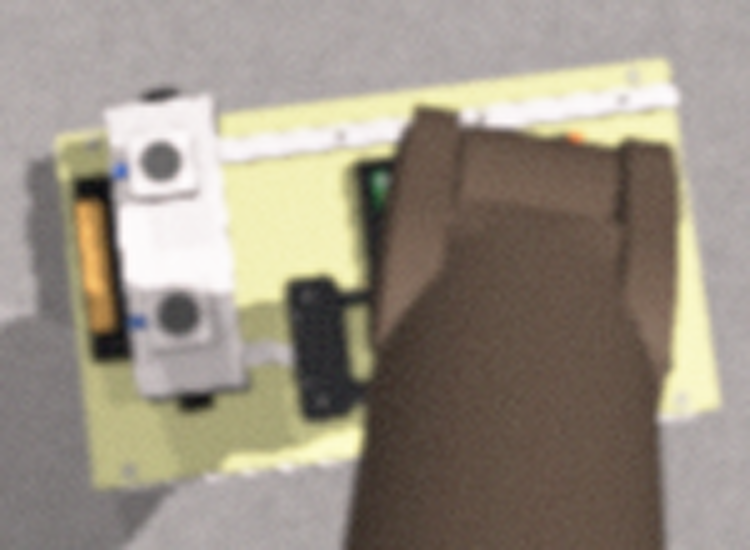

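The arm hides most of the tray. The tray's front-left corner at (360,160) is still about 1 cm short of the rail, so I'll push on gently.

Call:
jog_arm(commands="0 0.0066 0.0008 0 0 0 0;0 0.0066 0.0008 0 0 0 0;0 0.0066 0.0008 0 0 0 0;0 0.0033 0.0004 0 0 0 0;0 0 0 0 0 0 0")

```text
clock: 4.2
position: [0.5576, -0.0393, 0.0564]
ee_rot: [2.08, 2.354, 0.0]
force: [-2.2, 0.3, 2.0]
width: 0.502
```

Call:
jog_arm(commands="0 0.0033 0.0004 0 0 0 0;0 0.0033 0.0004 0 0 0 0;0 0.0033 0.0004 0 0 0 0;0 0 0 0 0 0 0;0 0 0 0 0 0 0")

```text
clock: 4.7
position: [0.5594, -0.039, 0.0562]
ee_rot: [-2.08, -2.353, 0.002]
force: [-5.8, -0.8, 3.8]
width: 0.499
```

Call:
jog_arm(commands="0 0.0033 0.0004 0 0 0 0;0 0.0033 0.0004 0 0 0 0;0 0 0 0 0 0 0;0 0 0 0 0 0 0;0 0 0 0 0 0 0")

```text
clock: 5.2
position: [0.5594, -0.039, 0.0559]
ee_rot: [-2.078, -2.35, 0.005]
force: [-11.5, -0.3, 8.8]
width: 0.502
```

```bash
python3 -c "
from h import *
pose()"
```

```text
t 5.2 pos [ 0.5594 -0.039   0.0559] tester mm [-65.7  59.6] toolx yaw 97.03 toolz [-0.005  0.    -1.   ] F [-11.52  -0.32   8.84] w 0.502
```

The force jumped with no further motion (y=59.6), so the tray is flush with the long rail. I'll back off, lift and turn for the end push.

Call:
jog_arm(commands="0 -0.01 -0.0012 0 0 0 0;0 -0.05 -0.006 0 0 0 0;0 -0.07 -0.008 0.03 0 0 0;0 0 0 0.12 0 0 0;0 0 0 0.13 0 0 0")

```text
clock: 5.7
position: [0.5229, -0.0431, 0.1407]
ee_rot: [-2.08, -2.354, 0.001]
force: [1.9, 0.9, 0.6]
width: 0.497
```

```bash
python3 -c "
from h import *
s=pose();print(s['joints'].round(2));go(-165,-1,.14)
d=grab('wrist','w2.png');"
```

```text
t 5.7 pos [ 0.5229 -0.0431  0.1407] tester mm [-65.3  96.3] toolx yaw 97.06 toolz [-0.001 -0.    -1.   ] F [1.88 0.87 0.6 ] w 0.497
[-0.24  0.37  0.29  1.94 -0.14  0.85  1.82]
norm shift [ 0.3625 -0.2901 -0.0024] mm [108.8 -87.   -0.7]
```

Call:
jog_arm(commands="0 0.036 -0.029 0 0 0 -0.0208;0 0.036 -0.029 0 0 0 -0.0208;0 0.036 -0.029 0 0 0 -0.0208;0 0.036 -0.029 0 0 0 -0.0208;0 0.036 -0.029 0 0 0 -0.0208")

```text
clock: 6.25
position: [0.5789, -0.0869, 0.1406]
ee_rot: [2.728, 1.555, 0.003]
force: [0.3, 0.6, -0.5]
width: 0.499
```

Call:
jog_arm(commands="0 0.036 -0.029 0 0 0 -0.0208;0 0.036 -0.029 0 0 0 -0.0208;0 0.036 -0.029 0 0 0 -0.0208;0 0.036 -0.029 0 0 0 -0.0208;0 0.036 -0.029 0 0 0 -0.0208")

```text
clock: 6.75
position: [0.6329, -0.1303, 0.1405]
ee_rot: [3.083, 0.597, 0.003]
force: [-0.5, -0.1, 0.2]
width: 0.502
```

Call:
jog_arm(commands="0 0 0 0 0 0 -0.0208;0 0 0 0 0 0 -0.0208;0 0 0 0 0 0 0;0 0 0 0 0 0 0;0 0 0 0 0 0 0")

```text
clock: 7.25
position: [0.6317, -0.1301, 0.1404]
ee_rot: [3.135, 0.203, 0.001]
force: [0.1, -0.2, -0.1]
width: 0.5
```

```bash
python3 -c "
from h import *
s=pose();print(s['joints'].round(2));go(-165,-1,.056)
d=grab('wrist','w2.png');d=grab('top');np.savez('pics/top2.npz',**d)
a=d['pixels'][135:245,180:330,::-1]
cv2.imwrite('pics/t2c.png',cv2.resize(a,None,fx=5,fy=5,interpolation=cv2.INTER_CUBIC))"
```

```text
t 7.25 pos [ 0.6317 -0.1301  0.1404] tester mm [-164.9   -1. ] toolx yaw 7.4 toolz [ 0.001 -0.    -1.   ] F [ 0.1  -0.19 -0.09] w 0.5
[-0.32  0.62  0.69  1.66 -0.45  1.02  0.65]
norm shift [ 1.000e-04 -2.000e-04 -2.815e-01] mm [  0.   -0.1 -84.4]
```

View pics/w2.png

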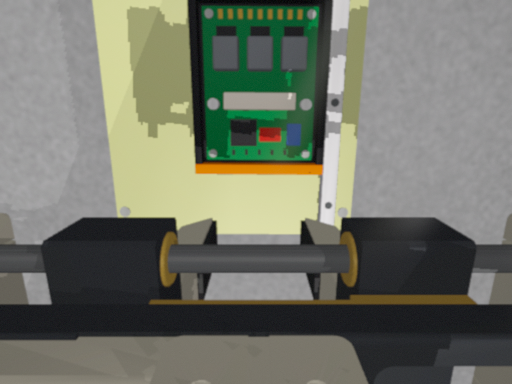

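View pics/t2c.png

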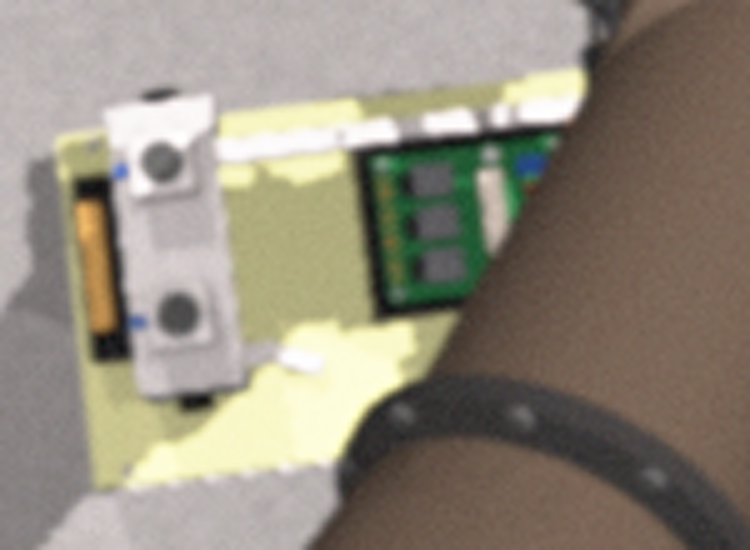

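Both views show the tray lying parallel and flush against the long rail. Its orange edge at v≈169 in the wrist view is well ahead of the fingers. I'll descend behind it and push.

Call:
jog_arm(commands="0 0 0 -0.09 0 0 -0.001;0 0 0 -0.09 0 0 0;0 0 0 -0.06 0 0 0;0 0 0 -0.03 0 0 0;0 0 0 -0.011 0 0 0")

```text
clock: 7.85
position: [0.631, -0.1302, 0.0554]
ee_rot: [-3.136, -0.188, 0.001]
force: [0.2, -0.1, -0.5]
width: 0.501
```

Call:
jog_arm(commands="0 -0.004 0.033 0 0 0 0;0 -0.004 0.033 0 0 0 0;0 -0.004 0.033 0 0 0 0;0 -0.004 0.033 0 0 0 0;0 -0.004 0.033 0 0 0 0")

```text
clock: 8.35
position: [0.6255, -0.0805, 0.0568]
ee_rot: [3.135, 0.188, 0.002]
force: [-1.7, -5.7, 4.3]
width: 0.501
```

```bash
python3 -c "
from h import *
s=pose();go(-20,-1,.056)"
```

```text
t 8.35 pos [ 0.6255 -0.0805  0.0568] tester mm [-114.9   -1. ] toolx yaw 6.85 toolz [ 0.001 -0.001 -1.   ] F [-1.69 -5.7   4.33] w 0.501
norm shift [-0.0387  0.3141 -0.0026] mm [-11.6  94.2  -0.8]
```

Call:
jog_arm(commands="0 -0.002 0.0165 -0.002 0 0 0;0 -0.002 0.0165 0 0 0 0;0 -0.002 0.0165 0 0 0 0;0 -0.002 0.0165 0 0 0 0;0 0 0 0 0 0 0")

```text
clock: 8.85
position: [0.623, -0.0595, 0.0553]
ee_rot: [-3.135, -0.189, -0.0]
force: [-1.3, -0.7, 0.3]
width: 0.496
```

```bash
python3 -c "
from h import *
s=pose();go(-20,-1,.056);d=grab('wrist','w3.png')"
```

```text
t 8.85 pos [ 0.623  -0.0595  0.0553] tester mm [-93.9  -1. ] toolx yaw 6.89 toolz [-0.     0.001 -1.   ] F [-1.28 -0.7   0.32] w 0.496
norm shift [-0.0302  0.2443  0.0023] mm [-9.1 73.3  0.7]
```

View pics/w3.png

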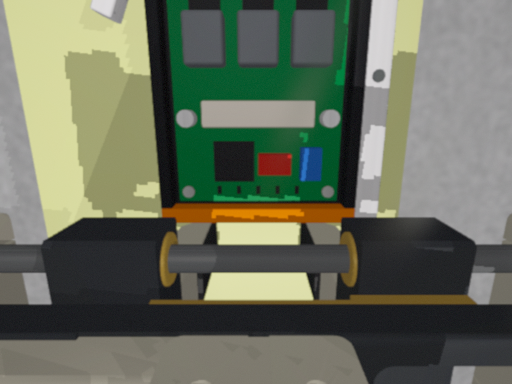

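The fingers sit squarely on the orange end at v≈212, and the tray runs along the rail at u≈360. Carrying on.

Call:
jog_arm(commands="0 -0.002 0.0165 0 0 0 0;0 -0.002 0.0165 0 0 0 0;0 -0.002 0.0165 0 0 0 0;0 -0.002 0.0165 0 0 0 0;0 -0.002 0.0165 0 0 0 0")

```text
clock: 9.4
position: [0.6197, -0.0353, 0.0552]
ee_rot: [-3.136, -0.188, 0.001]
force: [-0.5, -1.1, -0.8]
width: 0.498
```

Call:
jog_arm(commands="0 -0.002 0.0165 0 0 0 0;0 -0.002 0.0165 0 0 0 0;0 -0.002 0.0165 0 0 0 0;0 -0.002 0.0165 0 0 0 0;0 -0.002 0.0165 0 0 0 0")

```text
clock: 9.9
position: [0.6168, -0.011, 0.0554]
ee_rot: [3.136, 0.188, -0.0]
force: [-0.6, -1.6, -1.1]
width: 0.5
```

Call:
jog_arm(commands="0 -0.0014 0.0115 0 0 0 0;0 -0.0014 0.0115 0 0 0 0;0 -0.0014 0.0115 0 0 0 0;0 -0.0008 0.0066 0 0 0 0;0 0 0 0 0 0 0")

```text
clock: 10.4
position: [0.6155, 0.0015, 0.0555]
ee_rot: [-3.136, -0.188, -0.0]
force: [-0.2, 0.6, -0.4]
width: 0.504
```

```bash
python3 -c "
from h import *
s=pose();go(-20,-1,.056)"
```

```text
t 10.4 pos [0.6155 0.0015 0.0555] tester mm [-32.4  -1. ] toolx yaw 6.87 toolz [ 0.  0. -1.] F [-0.24  0.61 -0.37] w 0.504
norm shift [-0.0052  0.0411  0.0017] mm [-1.6 12.3  0.5]
```

Call:
jog_arm(commands="0 -0.0008 0.0066 0 0 0 0;0 -0.0008 0.0066 0 0 0 0;0 -0.0008 0.0066 0 0 0 0;0 -0.0008 0.0066 0 0 0 0;0 0 0 0 0 0 0")

```text
clock: 10.9
position: [0.6145, 0.0091, 0.0555]
ee_rot: [-3.136, -0.188, -0.0]
force: [0.2, -1.6, 0.2]
width: 0.497
```

Call:
jog_arm(commands="0 -0.0004 0.0033 0 0 0 0;0 -0.0004 0.0033 0 0 0 0;0 -0.0004 0.0033 0 0 0 0;0 0 0 0 0 0 0;0 0 0 0 0 0 0")

```text
clock: 11.4
position: [0.6142, 0.0118, 0.0555]
ee_rot: [-3.136, -0.187, -0.0]
force: [-0.4, -2.5, 1.8]
width: 0.5
```

```bash
python3 -c "
from h import *
s=pose();go(-20,-1,.056)"
```

```text
t 11.4 pos [0.6142 0.0118 0.0555] tester mm [-21.9  -1. ] toolx yaw 6.84 toolz [ 0.  0. -1.] F [-0.41 -2.48  1.83] w 0.5
norm shift [-0.0007  0.0064  0.0017] mm [-0.2  1.9  0.5]
```

Call:
jog_arm(commands="0 -0.0004 0.0033 0 0 0 0;0 -0.0004 0.0033 0 0 0 0;0 0 0 0 0 0 0;0 0 0 0 0 0 0;0 0 0 0 0 0 0")

```text
clock: 11.9
position: [0.6144, 0.0121, 0.0556]
ee_rot: [3.134, 0.186, 0.002]
force: [0.9, -7.1, -1.2]
width: 0.497
```

Call:
jog_arm(commands="0 -0.0004 0.0033 0 0 0 0;0 -0.0004 0.0033 0 0 0 0;0 0 0 0 0 0 0;0 0 0 0 0 0 0;0 0 0 0 0 0 0")

```text
clock: 12.4
position: [0.6144, 0.0122, 0.0557]
ee_rot: [3.132, 0.184, 0.003]
force: [1.7, -12.6, -1.7]
width: 0.499
```

The fingers stalled at x≈-21.5 mm with force rising. That matches the rear stop once I allow for the 11 mm finger half-width seen on the side push. I'll back off, lift and verify.

Call:
jog_arm(commands="0 0.001 -0.0132 0 0 0 0;0 0.004 -0.033 0 0 0 0;0 0.006 -0.05 0 0 0 0;0 0.008 -0.066 0.03 0 0 0;0 0 0 0.1 0 0 0")

```text
clock: 12.9
position: [0.6177, -0.0379, 0.0935]
ee_rot: [3.134, 0.18, -0.006]
force: [0.2, 0.2, 1.1]
width: 0.501
```

Call:
jog_arm(commands="0 0 0 0.13 0 0 0;0 0 0 0.13 0 0 0;0 0 0 0.1 0 0 0;0 0 0 0 0 0 0;0 0 0 0 0 0 0")

```text
clock: 13.4
position: [0.6197, -0.0344, 0.2036]
ee_rot: [-3.136, -0.185, -0.003]
force: [-0.6, 0.6, -0.7]
width: 0.496
```

```bash
python3 -c "
from h import *
s=pose();print(s['joints'].round(2));d=grab('wrist','w4.png');w=cloud(d)
h=cv2.cvtColor(d['pixels'],cv2.COLOR_RGB2HSV).astype(int)
m=(h[...,0]>4)&(h[...,0]<16)&(h[...,1]>180)&(h[...,2]>120)&(abs(w[...,2]-.064)<.006)
P=w[m];T=np.array([tt(p) for p in P])*1000
print(len(T),np.percentile(T,[1,10,50,90,99],axis=0).round(1),np.median(P[:,2]))
y=T[:,1];k=[np.median(T[(y>a)&(y<a+20),0]) for a in(-45,-10,25)];print(k)
"
```

```text
t 13.4 pos [ 0.6197 -0.0344  0.2036] tester mm [-68.5  -0.8] toolx yaw 6.77 toolz [ 0.002  0.    -1.   ] F [-0.56  0.56 -0.67] w 0.496
[-0.53  0.52  0.76  1.66 -0.39  1.12  0.46]
180 [[ -8.4 -47.5]
 [ -8.3 -45.5]
 [ -4.7 -34.4]
 [ -1.8 -14.9]
 [ 25.7  29.2]] 0.06427695148469087
[np.float64(-5.582512711864258), np.float64(25.25416965415564), np.float64(-2.5176121505093003)]
```

View pics/w4.png

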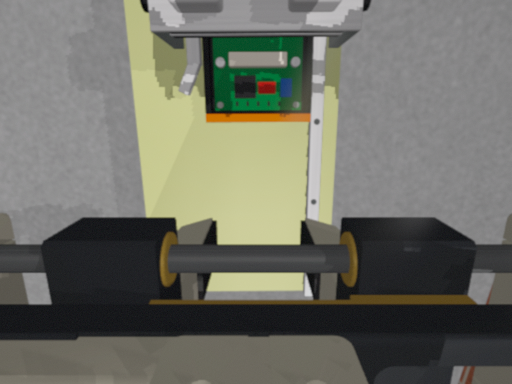

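The tray is under the bridge with its rim straight. The orange end at v≈117 measures x≈-8 mm against an expected -10, and y is centred, so it is home. Now I'll shut the fingers and go to the button.

Call:
jog_arm(commands="1 -0.0433 0.12 0.04 0 0 0;1 -0.0433 0.12 0.04 0 0 0;1 -0.0433 0.12 0 0 0 0;1 -0.0433 0.12 0 0 0 0;1 -0.0433 0.12 0 0 0 0", force=10)

```text
clock: 13.95
position: [0.5531, 0.1479, 0.2253]
ee_rot: [3.135, 0.187, -0.003]
force: [0.3, -0.5, 0.3]
width: 0.113
```

Call:
jog_arm(commands="1 -0.0433 0.12 0 0 0 0;1 -0.0433 0.12 0 0 0 0;1 -0.0433 0.12 0 0 0 0;1 -0.0433 0.12 0 0 0 0;1 -0.0433 0.12 0 0 0 0")

```text
clock: 14.45
position: [0.4883, 0.3277, 0.2252]
ee_rot: [3.135, 0.187, -0.003]
force: [0.6, 0.8, -0.8]
width: 0.003
```

Call:
jog_arm(commands="1 -0.0433 0.12 -0.04 0 0 0;1 -0.0433 0.12 -0.08 0 0 0;1 0 0 -0.1 0 0 0;1 0 0 -0.1 0 0 0;1 0 0 0 0 0 0")

```text
clock: 14.95
position: [0.4607, 0.397, 0.1257]
ee_rot: [3.13, 0.187, -0.01]
force: [-0.2, -0.3, 0.7]
width: 0.004
```

```bash
python3 -c "
from h import *
s=pose();print(((np.array([.464,.398,.066])-s['position'])/.3).round(4))"
```

```text
t 14.95 pos [0.4607 0.397  0.1257] tester mm [379.1 104.2] toolx yaw 6.85 toolz [-0.006 -0.007 -1.   ] F [-0.2  -0.25  0.69] w 0.004
[ 0.0111  0.0034 -0.1989]
```

Call:
jog_arm(commands="1 0.011 0.0034 -0.07 0 0 0;1 0 0 -0.07 0 0 0;1 0 0 -0.04 0 0 0;1 0 0 -0.01 0 0 0;1 0 0 0 0 0 0")

```text
clock: 15.45
position: [0.4671, 0.3999, 0.0738]
ee_rot: [3.136, 0.187, -0.0]
force: [0.5, -0.3, 0.5]
width: 0.007
```

Call:
jog_arm(commands="1 0 0 -0.01 0 0 0;1 0 0 -0.01 0 0 0;1 0 0 -0.01 0 0 0;1 0 0 0 0 0 0;1 0 0 0 0 0 0")

```text
clock: 15.95
position: [0.4667, 0.4002, 0.0645]
ee_rot: [-3.136, -0.188, -0.0]
force: [-0.5, -0.5, 0.0]
width: 0.006
```

```bash
python3 -c "
from h import *
s=pose()"
```

```text
t 15.95 pos [0.4667 0.4002 0.0645] tester mm [381.5  97.8] toolx yaw 6.84 toolz [ 0.  0. -1.] F [-0.47 -0.51  0.01] w 0.006
```

Call:
jog_arm(commands="1 -0.006 -0.004 -0.008 0 0 0;1 0 0 -0.008 0 0 0;1 0 0 -0.006 0 0 0;1 0 0 0 0 0 0;1 0 0 0 0 0 0")

```text
clock: 16.45
position: [0.4654, 0.3992, 0.0583]
ee_rot: [-3.135, -0.187, -0.001]
force: [-0.0, 0.1, 6.8]
width: 0.003
```

Call:
jog_arm(commands="1 0 0 -0.004 0 0 0;1 0 0 -0.003 0 0 0;1 0 0 0 0 0 0;1 0 0 0 0 0 0;1 0 0 0 0 0 0")

```text
clock: 16.95
position: [0.4655, 0.3993, 0.0579]
ee_rot: [-3.134, -0.187, -0.001]
force: [-4.1, -3.0, 25.8]
width: 0.004
```

The button is fully down: the fingertips stopped at 58 mm with 26 N. Releasing.

Call:
jog_arm(commands="1 0 0 0.02 0 0 0;1 0 0 0.05 0 0 0;1 0 0 0.1 0 0 0;1 0 0 0.12 0 0 0;1 0 0 0.12 0 0 0")

```text
clock: 17.45
position: [0.4643, 0.3982, 0.18]
ee_rot: [3.135, 0.187, -0.002]
force: [0.4, 0.3, 0.4]
width: 0.005
```

Call:
jog_arm(commands="1 -0.06 0.1 0.05 0 0 0;1 -0.06 0.1 0 0 0 0;1 -0.06 0.1 0 0 0 0;1 -0.06 0.1 0 0 0 0;1 0 0 0 0 0 0")

```text
clock: 17.95
position: [0.3878, 0.5239, 0.193]
ee_rot: [-3.134, -0.2, 0.005]
force: [0.1, -0.8, -0.5]
width: 0.003
```

```bash
python3 -c "
from h import *
s=pose();d=grab('top');w=cloud(d);z=w[...,2]
v,u=np.mgrid[:384,:512]
for n,(a,bb,c1,d1) in dict(bottle=(108,142,155,185),driver=(345,420,165,190),meter=(358,420,215,252)).items():
    q=(u>a)&(u<bb)&(v>c1)&(v<d1)&(z>.008);Q=w[q];print(n,Q.min(0).round(3),Q.max(0).round(3))
h=cv2.cvtColor(d['pixels'],cv2.COLOR_RGB2HSV).astype(int)
g=(u>95)&(u<140)&(v>215)&(v<258)&(h[...,0]>45)&(h[...,0]<85)&(h[...,1]>100);print('btn z',np.percentile(z[g],[50,80,90]))
m=(u>220)&(u<300)&(v>150)&(v<230)&(h[...,0]>3)&(h[...,0]<16)&(h[...,1]>150)&(h[...,2]>120)
T=np.array([tt(p) for p in w[m]])*1000;print(len(T),np.median(T,0),T.min(0),T.max(0))
cv2.imwrite('pics/t5c.png',cv2.resize(d['pixels'][135:265,90:330,::-1],None,fx=3.3,fy=3.3,interpolation=cv2.INTER_CUBIC))"
```

```text
t 17.95 pos [0.3878 0.5239 0.193 ] tester mm [514. 161.] toolx yaw 7.31 toolz [-0.003  0.001 -1.   ] F [ 0.11 -0.8  -0.49] w 0.003
bottle [0.619 0.349 0.01 ] [0.673 0.404 0.104]
driver [ 0.6   -0.462  0.009] [ 0.656 -0.278  0.029]
meter [ 0.42  -0.447  0.008] [ 0.507 -0.295  0.045]
btn z [nan nan nan]
104 [-4.14326852 -2.02142697] [ -8.51757718 -46.01346398] [26.01711936 48.30630868]
```

View pics/t5c.png

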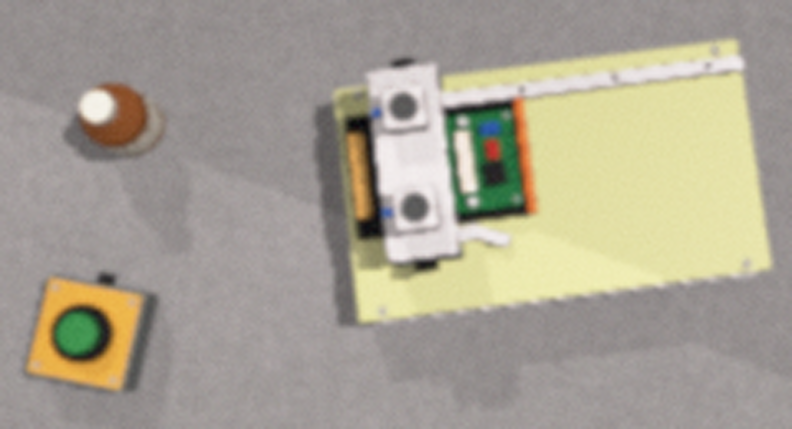

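The tray sits square between the rails under the bridge with its orange end at (527,155). The button box at (85,333) is clear, the bystanders have not moved and the arm is free. Handing in.

```bash
python3 -c "
from h import *
print(arm.sign_off())"
```

```text
the job is handed in; nothing more can be done
None
```

The tray is home under the bridge, the start button was pressed and released after that, and I handed the job in at about 18 s. Sign-off gives no verdict, so the checks below are my own.

- **Loading:** I pushed the tray sideways with two half-open fingertips until it was flush against the long rail, which squared it. I then pushed it by its orange end until it stalled at the rear stop, with about 13 N on the fingers.
- **Button:** With the fingers shut, I pressed it down until the fingertips stopped at 58 mm height with 26 N, which is full travel. I then lifted clear and moved away.
- **Tray position:** In the last top view it lies square between the rails. Its rear edge measured x ≈ -8.5 mm against the ideal -10, which is within the roughly 2 mm calibration error and unchanged by the button press.
- **Other objects:** The multimeter, bottle and screwdriver moved 2 mm or less between the first and last pictures, and the arm was touching nothing.
- **Failed check:** The final height reading of the button came back empty because of missing depth pixels. That it is up again rests on the fingers being well clear and on the picture, where it looks normal.

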